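# Lay out castings for 3D scanning

## Task

Lay out the four castings for scanning, each upright as it stands now: the large flange and the small bushing centred in the round outlines that fit them, the link arm in its bone-shaped outline, and the vented housing flat on the steel datum plate, long side slid right up against the two side stops and its end right up against the end stop. Set each one down without dropping it, and leave the emergency stop box and the mouse where they are.

Things in the scene. Friction and masses are not known exactly. Their poses are not given: they have to be found in the camera images.
- housing: Vented housing, aluminium casting, 0.3 kg: underside 90 (x) by 56 (y) mm, 40 mm high. Its long sides are plane and 56 mm apart over the whole height; the short ends step in 12 mm above a height of 24 mm. Seven dark slots along y in the top. Either way round is the same. Origin at the centre of the underside, x along the 90 mm, z up.
- flange: Large round flange, aluminium, about 0.26 kg: disc 80 mm in diameter and 14 mm thick with six dark bolt marks, and on it a central round hub 36 mm in diameter, its top 38 mm above the underside (grip the hub). Stands hub up. Origin at the centre of the underside, z up.
- bushing: Small plain round bushing, aluminium tube, about 0.12 kg: 44 mm outside diameter, 28 mm bore, 36 mm high, standing on end. Origin at the centre of its lower end, z up.
- link: Link arm, aluminium, 0.22 kg, bone-shaped from above: two round eyes 40 mm in diameter, 30 mm high, centres 76 mm apart (116 mm over all), joined by a straight web 20 mm wide, 2 to 28 mm above the underside (grip across its middle). Either way round is the same. Origin at the centre of the underside, x along its length, z up.
- large_round_pad: Fixed black pad 110 by 110 mm, 4 mm thick, with a thin white circle 90 mm in diameter: the place of the large flange. Origin at the centre of its underside, its top 4 mm above; z up.
- small_round_pad: Fixed black pad 80 by 80 mm, 4 mm thick, with a thin white circle 54 mm in diameter: the place of the bushing. Origin at the centre of its underside, its top 4 mm above; z up.
- link_pad: Fixed black pad 140 (x) by 75 (y) mm, 4 mm thick, with a thin white bone-shaped outline, 126 mm long along x: the place of the link arm. Origin at the centre of its underside, its top 4 mm above; z up.
- datum_plate: Fixed dark steel plate 145 (x) by 106 (y) mm, 8 thick, with three bright rigid stops 12 mm above its top: two at its +y side (x = -18 and +38), faces at y = +36 looking to -y; one at its +x end (y = +8), face at x = +55 looking to -x. The housing lies flat, long side on the two, short end on the one, its origin then at x +10, y +8, z +8. Origin: centre of the plate's underside, z up.
- stop_box: Bystander: loose yellow emergency stop box 70 by 70 by 40 mm with a red mushroom button, 63 mm high in all. Origin at the centre of its underside.
- mouse: Bystander: loose black computer mouse 105 by 60 by 32 mm, beyond the work beside a keyboard. Origin at the centre of its underside.
There are look-alikes about, which are no part of the job. What is shaped like the link but blue, orange or pink is not meant.

How it is judged:
By the outcome, as a careful person would: the job done as asked, in the order asked, and still so for the second after the job is handed in, with the robot touching nothing.
It also fails if it takes over 104 s, if anything falls off the work surface, if the arm or the gripper's body presses on something with over 40 N, if the wrist force passes 120 N, or if a joint passes its speed limit or range.

## Robot

A 6-joint arm with a two-finger parallel gripper is mounted at the origin on the work surface. World frame = base frame: x ahead of the robot, y to its left, z up, the work surface at z = 0. Lengths are in m, angles in rad, forces in N, time in s.
With the tool pointing down it reaches from about 0.3 to 0.85 m from the base axis. Payload 5.4 kg.
Tool frame: the origin (TCP) lies midway between the tips of the shut fingers; the grasp point (between the pads) lies 19 mm behind it; z points along the fingers, y is the line along which they close (so a half turn about z gives the same grasp; the last joint's range is limited). The gripper opens to 85 mm and grips with 20 to 120 N. Pads are 22 mm wide; open, the fingers measure 114 mm over their backs; the gripper's body (76 mm by 85 mm) begins 54 mm behind the grasp point. The pads swing forward as they close: fully open they stand 13 mm farther back than shut.
Start: joints at [-1.541, 0.158, 1.597, -0, 1.386, -0.21], TCP at [0.137, -0.559, 0.231] pointing down, gripper open.
Joint ranges: [-2.91, 2.91], [-0.94, 2.29], [0.18, 2.7], [-1.29, 4.43], [0.17, 2.64], [-3, 3]. Speed limits (rad/s): [2.57, 2.57, 3.14, 3.14, 3.14, 3.14].

## Interface

Orientations are given as a unit quaternion [w, x, y, z].
In Python, from workcell import get_obs, camera, camera_info, job_done gives the robot as it stands. The module is installed in compiled form; this text tells all that it offers.
- The arm moves only by the tool step_arm, never from a script. Its argument "deltas" is a list of rows, each an object with "translation": the shift along the tool's x, y, z in units of 30 mm (1.0 is 30 mm), a list of three; "delta_rot": the turn, a rotation vector about the tool's x, y, z in units of 10 degrees (1.0 is 10 degrees), a list of three; "grip": the finger opening in mm, from 0 to 85.4. In form: [{"translation": [dx, dy, dz], "delta_rot": [wx, wy, wz], "grip": grip}, ...]. A call has 1 to 12 rows; each row shifts and turns the commanded pose from where the row before left it, along the tool's axes as they then stand; what a row does not reach is not made up. A row lasts 1/8 s, in which the tool goes at most 62.5 mm and 10.7 degrees, less where a joint would pass 70% of its speed; a pose out of reach is approached as far as the arm can. A call is refused whole if a number of a shift passes 1 or a number of a turn 1, either way. A call with a gripper value outside its range is refused whole. The fingers move at their own pace and stop on an object; "grip_force" is the grip in N (left out, the last holds). Time passes only in rows, so rows that do not move let the fingers close. It gives the time, the measured TCP pose, the force, the opening and the grip force at its end, in the units of the state.
- get_obs(): the state, without advancing time (a new reading comes with each control period).
- camera(name): name is "scene" or "top" or "wrist"; returns the picture (480x640x3 uint8, blue, green, red); there is no depth.
- camera_info(name): a dict with "camera_matrix" (3x3 intrinsics, pixels), "T" (4x4, takes a point from camera to world coordinates). Camera axes: x right, y down, z forward; pixel columns grow to the right and rows downward; lengths in m; the calibration is good to about 2 mm. A picture is of the moment at which its call begins: read the wrist's pose just before it. camera_info takes no time and is no camera call; for the wrist camera it gives the pose at the moment of the call.
- job_done(): hands the job in; it is judged then, once.
The state is a dict: "clock": time; "joint_positions": joint angles; "qvel": joint speeds; "effort": joint torques, N m; "tool_pos": TCP position; "orientation": TCP orientation; "force": force on the tool from outside, world axes, zero at the start; "wrist_torque": the same for the moment, N m; "width": opening from 0.0 (shut) to 1.0 (fully open); "gripper_force": force on a finger pad.
Only numpy, scipy, OpenCV 4.12 (cv2) and the standard library are available. Lean on these libraries where they do the work, as an engineer would, in place of code of your own. Each camera call takes 0.05 s, during which the arm holds its last target. There are 200 camera calls.

## Working session

There is one attempt and no reset: what is moved stays moved. The work goes in short steps, Python scripts to look and compute and a tool call to move; the robot and the scene stay as the last step left them, time stands still between calls to the robot, and variables do not carry over. Pictures are saved under pics/ and viewed, at most 14 in all, crops included, and the job is handed in when it is done.

Besides the shell and the picture viewer there is one more tool, called after ">>>" by a JSON object that holds its "method" and its "body", one argument or row to a line. step_arm: Moves the arm, as the interface text tells. Its arguments: {"type":"object","properties":{"deltas":{"type":"array","items":{"type":"object","properties":{"translation":{"type":"array","items":{"type":"number"}},"delta_rot":{"type":"array","items":{"type":"number"}},"grip":{"type":"number"}}}},"grip_force":{"type":"number"}},"required":["deltas"]}

```bash
mkdir -p pics
cat > h.py <<'E'
import numpy as np,cv2
from workcell import get_obs,camera,camera_info,job_done
from scipy.spatial.transform import Rotation as R
def p2w(name,pts,z,info=None):
    i=info or camera_info(name);K=np.array(i["camera_matrix"]);T=np.array(i["T"]);o=[]
    for u,v in pts:
        d=T[:3,:3]@np.linalg.solve(K,[u,v,1.]);o.append((T[:3,3]+d*(z-T[2,3])/d[2])[:2])
    return np.array(o)
def w2p(name,P,info=None):
    i=info or camera_info(name);K=np.array(i["camera_matrix"]);T=np.array(i["T"])
    c=(np.atleast_2d(P)-T[:3,3])@T[:3,:3];q=c@K.T;return q[:,:2]/q[:,2:]
E
python3 - <<'E'
from h import *
o=get_obs();print(o)
for n in("scene","top"):
    cv2.imwrite(f"pics/{n}0.png",camera(n));i=camera_info(n);print(n,np.round(i["camera_matrix"],1).tolist(),np.round(i["T"],3).tolist())
i=camera_info("wrist");print(np.round(i["T"],3).tolist())
E
```

```text
{'clock': 0.0, 'joint_positions': array([-1.54109687e+00,  1.59059841e-01,  1.59825861e+00,  1.90104593e-05,
        1.38618223e+00, -2.10120122e-01]), 'qvel': array([ 7.89704638e-05,  7.58703632e-04, -2.95643544e-03,  7.66340896e-04,
        1.74927136e-03, -4.48215941e-04]), 'effort': array([ 7.10906602e-05, -3.96006060e+01, -3.31425655e+01, -3.35617378e-04,
        8.55485676e-03, -1.18554937e-05]), 'tool_pos': array([ 0.13653376, -0.55793209,  0.23029762]), 'orientation': array([-9.49292555e-04,  9.92819189e-01,  1.19620848e-01,  9.52492379e-05]), 'force': array([ 1.1284813 , -0.80837209,  0.69040748]), 'wrist_torque': array([ 0.0392315 , -0.02715476,  0.01549967]), 'gripper_force': 0.0, 'width': 0.9980944438941061}
scene [[539.6, 0.0, 318.5], [0.0, 539.6, 239.0], [0.0, 0.0, 1.0]] [[0.8, 0.383, -0.462, 1.115], [0.599, -0.534, 0.596, -0.673], [-0.018, -0.754, -0.657, 0.799], [0.0, 0.0, 0.0, 1.0]]
top [[620.6, 0.0, 321.7], [0.0, 620.6, 229.6], [0.0, 0.0, 1.0]] [[-0.008, -0.984, 0.18, 0.297], [-1.0, 0.009, 0.005, 0.004], [-0.007, -0.18, -0.984, 1.64], [0.0, 0.0, 0.0, 1.0]]
[[0.239, -0.937, -0.255, 0.201], [-0.971, -0.231, -0.061, -0.542], [-0.002, 0.262, -0.965, 0.373], [0.0, 0.0, 0.0, 1.0]]
```

View pics/top0.png

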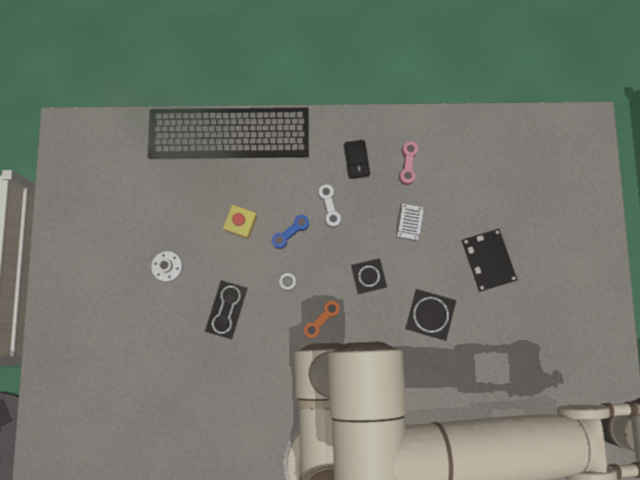

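View pics/scene0.png

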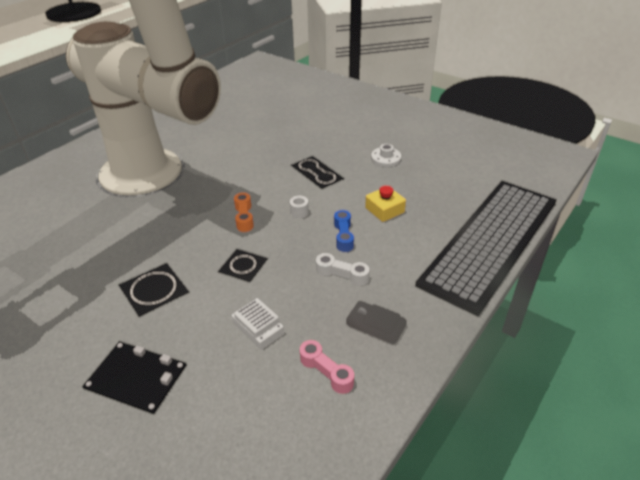

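Run:
```python
import cv2
a=cv2.imread("pics/top0.png")
def c(n,x,y,w,h,s):cv2.imwrite(f"pics/{n}.png",cv2.resize(a[y:y+h,x:x+w],None,fx=s,fy=s,interpolation=cv2.INTER_CUBIC))
c("cA",140,170,200,150,4)
c("cA2",310,170,210,150,3.8)
```

```text
(no output)
```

View pics/cA.png

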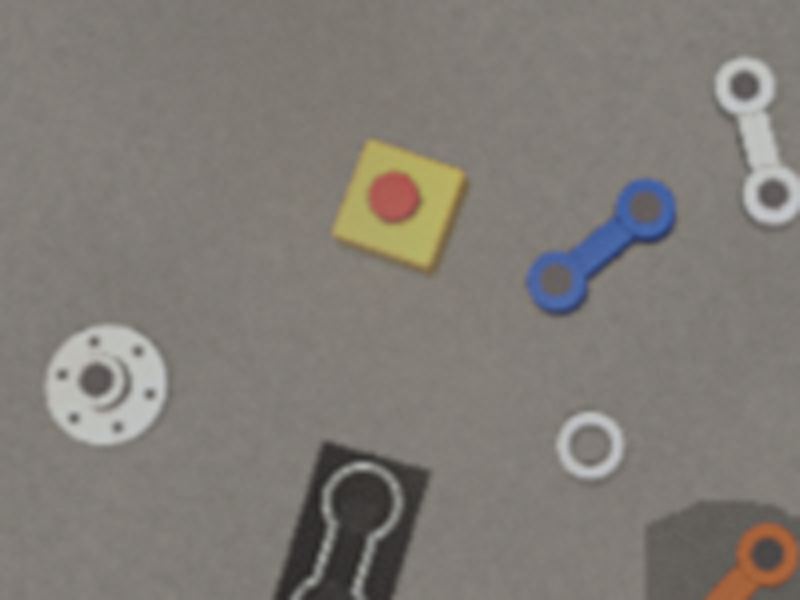

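View pics/cA2.png

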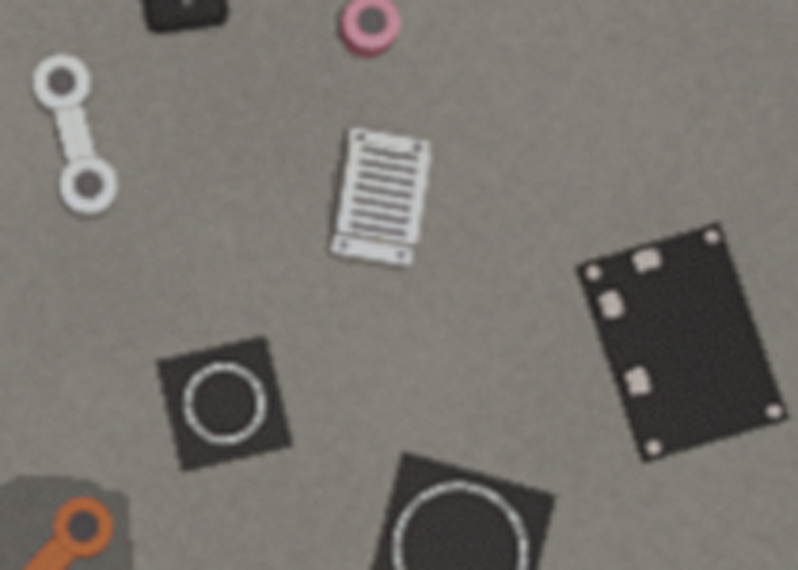

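```bash
cat > m.py <<'E'
from h import *
from scipy.optimize import least_squares
a=cv2.imread("pics/top0.png");S=4
def mask(x0,y0,x1,y1,bright):
    c=cv2.resize(a[y0:y1,x0:x1],None,fx=S,fy=S,interpolation=cv2.INTER_CUBIC);g=cv2.cvtColor(c,cv2.COLOR_BGR2GRAY)
    bg=np.median(g)if bright else 118
    m=(g>(bg+215)/2).astype(np.uint8) if bright else (g<80).astype(np.uint8)
    m=cv2.morphologyEx(m,cv2.MORPH_CLOSE,np.ones((25,25)) if not bright else np.ones((9,9)))
    n,l,s,_=cv2.connectedComponentsWithStats(m);k=1+np.argmax(s[1:,4])
    cn,_=cv2.findContours((l==k).astype(np.uint8),0,2);cn=max(cn,key=cv2.contourArea)
    return (cn[:,0]+.5)/S-.5+[x0,y0]
def circ(r,z,cx=0):
    t=np.linspace(0,2*np.pi,60,endpoint=False);return np.c_[cx+r*np.cos(t),r*np.sin(t),0*t+z]
def box(lx,ly,z):return np.array([[sx*lx/2,sy*ly/2,z]for sx in(-1,1)for sy in(-1,1)])
obj=dict(flange=((145,245,188,290),1,np.r_[circ(.04,0),circ(.04,.014)],0),
bushing=((275,269,300,295),1,np.r_[circ(.022,0),circ(.022,.036)],0),
link=((312,178,348,232),1,np.r_[circ(.02,0,.038),circ(.02,0,-.038),circ(.02,.03,.038),circ(.02,.03,-.038)],1),
housing=((390,195,432,248),1,np.r_[box(.09,.056,0),box(.09,.056,.024),box(.066,.056,.04)],1),
large=((402,283,462,345),0,box(.11,.11,.004),1),small=((345,254,392,298),0,box(.08,.08,.004),1),
linkpad=((200,275,252,343),0,box(.14,.075,.004),1),plate=((455,223,522,296),0,box(.145,.106,.008),1))
info=camera_info("top");out={}
for n,(r,b,P,hasa) in obj.items():
    c=cv2.convexHull(mask(*r,b).astype(np.float32))
    def feat(h):
        m=cv2.moments(h.astype(np.float32));v=[m['m10']/m['m00'],m['m01']/m['m00']]
        d=np.array([m['mu20']-m['mu02'],2*m['mu11']])/m['m00'];return np.array(v),d,m['m00']
    f0,d0,A0=feat(c)
    if n in('large','small'):
        q=cv2.minAreaRect(c);bp=cv2.boxPoints(q);e=p2w("top",bp,.004,info);th=np.arctan2(*(e[1]-e[0])[::-1])%(np.pi/2);e0=e.mean(0);out[n]=[*e0,th]
        print(n,np.round([*(e0*1000),np.degrees(th)],1),'sides',np.round(1000*np.linalg.norm(e-np.roll(e,1,0),axis=1),1));continue
    x0=p2w("top",[f0],P[:,2].mean(),info)[0]
    def hull(p):
        Q=P@R.from_euler('z',p[2] if hasa else 0).as_matrix().T+[p[0],p[1],0]
        return cv2.convexHull(w2p("top",Q,info).astype(np.float32))
    def res(p):
        f,d,A=feat(hull(p));return np.r_[f-f0,(d/np.linalg.norm(d)-d0/np.linalg.norm(d0))*5 if hasa else 0*d,(0 if hasa else p[2]*.001)]
    best=min((least_squares(res,[*x0,t],x_scale=[.01,.01,.1],diff_step=1e-3) for t in(.1,.8,1.6,2.4)),key=lambda s:s.cost);p=best.x
    out[n]=p;print(n,np.round([p[0]*1000,p[1]*1000,np.degrees(p[2])%180],1),'area',round(A0/feat(hull(p))[2],3),'cost',round(best.cost,4),'reach',np.hypot(*p[:2]).round(3))
import json;json.dump({k:list(map(float,v))for k,v in out.items()},open("poses.json","w"))
# circle centres, stops
for n,p in dict(stop_a=(311+.0,0)).items():pass
f=lambda u,v:(310+u/3.8,170+v/3.8)
print('stops',np.round(1000*p2w("top",[f(647,259),f(611,304),f(638,381)],.02,info)).tolist())
E
python3 m.py
```

```text
flange [501.6 425.7 180. ] area 0.89 cost 0.0 reach 0.658
bushing [457.6 103.9   0. ] area 0.774 cost 0.0 reach 0.469
link [661.3  -8.4  14.5] area 0.853 cost 0.0 reach 0.661
housing [ 614.5 -222.7  170. ] area 0.861 cost 0.0 reach 0.654
large [ 368.2 -269.8   72.8] sides [109.3 110.3 110.5 110. ]
small [ 470.7 -110.    13. ] sides [79.2 79.4 79.3 78.7]
linkpad [386.2 265.5 163.9] area 0.975 cost 0.0 reach 0.469
plate [ 510.4 -428.7   16.1] area 1.007 cost 0.0 reach 0.667
stops [[566.0, -406.0], [534.0, -380.0], [481.0, -395.0]]
```

The link candidates in the top view are white/bare at (330,206), blue at (290,232), orange at (322,320) and pink at (409,163). The bare aluminium one at (330,206) is the link. The flange is at (166,266), the bushing at (288,282) and the housing at (411,222). The datum stops at (480,238), (471,250) and (478,270) match the plate model at 16°. I'm moving toward the flange.

>>> {"method": "step_arm", "body": {
  "deltas": [
    {"translation": [0, 0, 0], "delta_rot": [0, 0, 0.687], "grip": 85},
    {"translation": [0, 0, 0], "delta_rot": [0, 0, 0.687], "grip": 85},
    {"translation": [1, -1, 0], "delta_rot": [0, 0, 0], "grip": 85},
    {"translation": [1, -1, 0], "delta_rot": [0, 0, 0], "grip": 85},
    {"translation": [1, -1, 0], "delta_rot": [0, 0, 0], "grip": 85},
    {"translation": [1, -1, 0], "delta_rot": [0, 0, 0], "grip": 85},
    {"translation": [1, -1, 0], "delta_rot": [0, 0, 0], "grip": 85},
    {"translation": [1, -1, 0], "delta_rot": [0, 0, 0], "grip": 85},
    {"translation": [1, -1, 0], "delta_rot": [0, 0, 0], "grip": 85},
    {"translation": [1, -1, 0], "delta_rot": [0, 0, 0], "grip": 85},
    {"translation": [1, -1, 0], "delta_rot": [0, 0, 0], "grip": 85},
    {"translation": [1, -1, 0], "delta_rot": [0, 0, 0], "grip": 85}
  ]
}}

```text
clock: 1.6
tool_pos: [0.4372, -0.2572, 0.2309]
orientation: [-0.0, 1.0, -0.0, -0.0]
force: [-0.6, -0.2, 0.9]
width: 0.998
gripper_force: 0.0
```

>>> {"method": "step_arm", "body": {
  "deltas": [
    {"translation": [0.1, -1, 0]},
    {"translation": [0.1, -1, 0]},
    {"translation": [0.1, -1, 0]},
    {"translation": [0.1, -1, 0]},
    {"translation": [0.1, -1, 0]},
    {"translation": [0.1, -1, 0]},
    {"translation": [0.1, -1, 0]},
    {"translation": [0.1, -1, 0]},
    {"translation": [0.1, -1, 0]},
    {"translation": [0.1, -1, 0]},
    {"translation": [0.1, -1, 0]},
    {"translation": [0.1, -1, 0]}
  ]
}}

```text
$.deltas[0]: bad value
```

>>> {"method": "step_arm", "body": {
  "deltas": [
    {"translation": [0.1, -1, 0]},
    {"translation": [0.1, -1, 0]},
    {"translation": [0.1, -1, 0]},
    {"translation": [0.1, -1, 0]},
    {"translation": [0.1, -1, 0]},
    {"translation": [0.1, -1, 0]},
    {"translation": [0.1, -1, 0]},
    {"translation": [0.1, -1, 0]},
    {"translation": [0.1, -1, 0]},
    {"translation": [0, -1, 0]},
    {"translation": [0, -0.8, 0]},
    {"translation": [0, 0, 0]}
  ]
}}

```text
$.deltas[0]: bad value
```

Run:
```python
from h import *
i=camera_info("wrist");o=get_obs();a=camera("wrist");print(o["tool_pos"],o["orientation"]);cv2.imwrite("pics/w1.png",a)
print(np.round(i["T"],4).tolist(),i["camera_matrix"])
np.savez("w1.npz",K=i["camera_matrix"],T=i["T"])
```

```text
[ 0.43720808 -0.25721602  0.23092396] [-2.22871670e-04  9.99999947e-01 -1.96187892e-05 -2.37331846e-04]
[[0.0017, -0.9647, -0.2633, 0.5038], [-1.0, -0.0018, 0.0004, -0.2572], [-0.0009, 0.2633, -0.9647, 0.3733], [0.0, 0.0, 0.0, 1.0]] [[403.65788978   0.         316.8873198 ]
 [  0.         403.65788978 246.98369426]
 [  0.           0.           1.        ]]
```

View pics/w1.png

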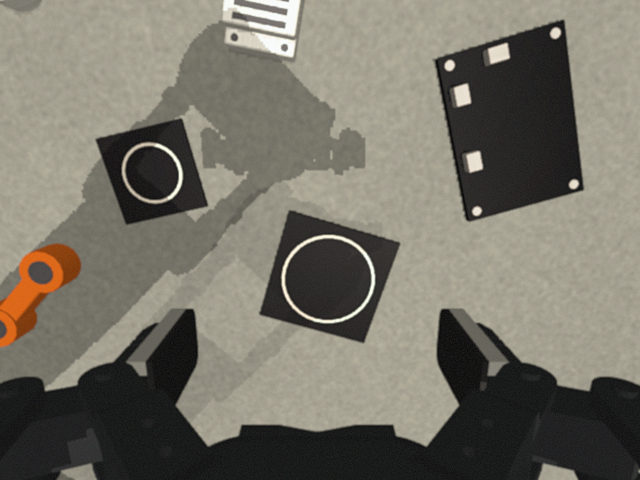

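The rows need every field. The wrist view does show all three right-hand places, though: the large circle at (328,279), the small circle at (152,172), and the plate corners at (436,59), (563,20), (583,189) and (468,221).

Run:
```python
from h import *
z=np.load("w1.npz");i=dict(camera_matrix=z["K"],T=z["T"])
print('circ',1000*p2w("",[(328,279),(152,172)],.004,i))
c=1000*p2w("",[(436,59),(563,20),(583,189),(468,221)],.008,i);print('plate',c,c.mean(0),np.linalg.norm(c-np.roll(c,1,0),axis=1))
d=c[0]-c[3]+c[1]-c[2];print(np.degrees(np.arctan2(d[1],d[0])))
```

```text
circ [[ 370.85747101 -267.87272823]
 [ 472.89561987 -108.06287182]]
plate [[ 566.41362925 -355.88564547]
 [ 595.71927032 -456.77381044]
 [ 458.77340926 -497.01899073]
 [ 429.18099628 -396.259946  ]] [ 512.52182628 -426.48459816] [143.04852217 105.05828111 142.73697278 105.01474182]
16.385452613032278
```

>>> {"method": "step_arm", "body": {
  "deltas": [
    {"translation": [0.1, -1, 0], "delta_rot": [0, 0, 0], "grip": 85},
    {"translation": [0.1, -1, 0], "delta_rot": [0, 0, 0], "grip": 85},
    {"translation": [0.1, -1, 0], "delta_rot": [0, 0, 0], "grip": 85},
    {"translation": [0.1, -1, 0], "delta_rot": [0, 0, 0], "grip": 85},
    {"translation": [0.1, -1, 0], "delta_rot": [0, 0, 0], "grip": 85},
    {"translation": [0.1, -1, 0], "delta_rot": [0, 0, 0], "grip": 85},
    {"translation": [0.1, -1, 0], "delta_rot": [0, 0, 0], "grip": 85},
    {"translation": [0.1, -1, 0], "delta_rot": [0, 0, 0], "grip": 85},
    {"translation": [0.1, -1, 0], "delta_rot": [0, 0, 0], "grip": 85},
    {"translation": [0.1, -1, 0], "delta_rot": [0, 0, 0], "grip": 85},
    {"translation": [0.1, -1, 0], "delta_rot": [0, 0, 0], "grip": 85},
    {"translation": [0.1, -1, 0], "delta_rot": [0, 0, 0], "grip": 85}
  ]
}}

```text
clock: 3.15
tool_pos: [0.4723, 0.1023, 0.2309]
orientation: [0.0, 1.0, -0.0, -0.0]
force: [0.5, 0.3, -0.5]
width: 0.994
gripper_force: 0.0
```

>>> {"method": "step_arm", "body": {
  "deltas": [
    {"translation": [0.1, -1, 0], "delta_rot": [0, 0, 0], "grip": 85},
    {"translation": [0.1, -1, 0], "delta_rot": [0, 0, 0], "grip": 85},
    {"translation": [0.1, -1, 0], "delta_rot": [0, 0, 0], "grip": 85},
    {"translation": [0.1, -1, 0], "delta_rot": [0, 0, 0], "grip": 85},
    {"translation": [0.1, -1, 0], "delta_rot": [0, 0, 0], "grip": 85},
    {"translation": [0.1, -1, 0], "delta_rot": [0, 0, 0], "grip": 85},
    {"translation": [0.1, -1, 0], "delta_rot": [0, 0, 0], "grip": 85},
    {"translation": [0.1, -1, 0], "delta_rot": [0, 0, 0], "grip": 85},
    {"translation": [0.1, -1, 0], "delta_rot": [0, 0, 0], "grip": 85},
    {"translation": [0, -1, 0], "delta_rot": [0, 0, 0], "grip": 85},
    {"translation": [0, -0.8, 0], "delta_rot": [0, 0, 0], "grip": 85},
    {"translation": [0, 0, 0], "delta_rot": [0, 0, 0], "grip": 85}
  ]
}}

```text
clock: 4.65
tool_pos: [0.499, 0.4263, 0.2304]
orientation: [0.0, 1.0, 0.001, -0.001]
force: [-0.4, -1.5, -1.0]
width: 0.993
gripper_force: 0.0
```

Run:
```python
from h import *
i=camera_info("wrist");o=get_obs();a=camera("wrist");print(o["tool_pos"]);cv2.imwrite("pics/w2.png",a)
np.savez("w2.npz",K=i["camera_matrix"],T=i["T"])
```

```text
[0.49897761 0.42631675 0.2304326 ]
```

View pics/w2.png

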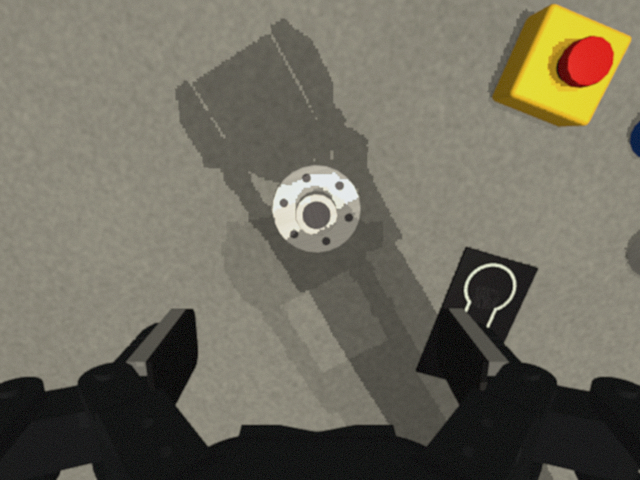

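Run:
```python
from h import *
z=np.load("w2.npz");i=dict(camera_matrix=z["K"],T=z["T"])
print('disc',1000*p2w("",[(316.5,209)],.011,i),'hub',1000*p2w("",[(317,213)],.038,i))
print('eye',1000*p2w("",[(490,288)],.004,i))
import json;p=json.load(open("poses.json"))["linkpad"];c,s=np.cos(p[2]),np.sin(p[2]);print('top eye',np.array(p[:2])*1000-38*np.array([c,s]))
```

```text
disc [[502.35864995 426.68260695]] hub [[503.68888848 426.24408163]]
eye [[423.95285126 257.39499729]]
top eye [349.73275901 276.08555446]
```

>>> {"method": "step_arm", "body": {
  "deltas": [
    {"translation": [0.1, 0, 1], "delta_rot": [0, 0, 0], "grip": 85},
    {"translation": [0, 0, 1], "delta_rot": [0, 0, 0], "grip": 85},
    {"translation": [0, 0, 1], "delta_rot": [0, 0, 0], "grip": 85},
    {"translation": [0, 0, 1], "delta_rot": [0, 0, 0], "grip": 75},
    {"translation": [0, 0, 1], "delta_rot": [0, 0, 0], "grip": 70},
    {"translation": [0, 0, 1], "delta_rot": [0, 0, 0], "grip": 65},
    {"translation": [0, 0, 0.7], "delta_rot": [0, 0, 0], "grip": 60},
    {"translation": [0, 0, 0.4], "delta_rot": [0, 0, 0], "grip": 60},
    {"translation": [0, 0, 0], "delta_rot": [0, 0, 0], "grip": 40},
    {"translation": [0, 0, 0], "delta_rot": [0, 0, 0], "grip": 25},
    {"translation": [0, 0, 0], "delta_rot": [0, 0, 0], "grip": 25},
    {"translation": [0, 0, 0], "delta_rot": [0, 0, 0], "grip": 25}
  ],
  "grip_force": 40
}}

```text
clock: 6.2
tool_pos: [0.503, 0.4258, 0.0191]
orientation: [-0.0, 1.0, 0.0, 0.001]
force: [-0.4, 0.1, -0.2]
width: 0.409
gripper_force: 40.4
```

>>> {"method": "step_arm", "body": {
  "deltas": [
    {"translation": [0, 0, -0.5], "delta_rot": [0, 0, 0], "grip": 25},
    {"translation": [0, 0, -1], "delta_rot": [0, 0, 0], "grip": 25},
    {"translation": [0, 0, -1], "delta_rot": [0, 0, 0], "grip": 25},
    {"translation": [-0.1, 0.5, 0], "delta_rot": [0, 0, 0], "grip": 25},
    {"translation": [-0.19, 1, 0], "delta_rot": [0, 0, 0], "grip": 25},
    {"translation": [-0.19, 1, 0], "delta_rot": [0, 0, 0], "grip": 25},
    {"translation": [-0.19, 1, 0], "delta_rot": [0, 0, 0], "grip": 25},
    {"translation": [-0.19, 1, 0], "delta_rot": [0, 0, 0], "grip": 25},
    {"translation": [-0.19, 1, 0], "delta_rot": [0, 0, 0], "grip": 25},
    {"translation": [-0.19, 1, 0], "delta_rot": [0, 0, 0], "grip": 25},
    {"translation": [-0.19, 1, 0], "delta_rot": [0, 0, 0], "grip": 25},
    {"translation": [-0.19, 1, 0], "delta_rot": [0, 0, 0], "grip": 25}
  ]
}}

```text
clock: 7.7
tool_pos: [0.4541, 0.1696, 0.0944]
orientation: [-0.0, 1.0, 0.0, 0.001]
force: [0.0, 0.1, -2.2]
width: 0.406
gripper_force: 40.3
```

>>> {"method": "step_arm", "body": {
  "deltas": [
    {"translation": [-0.19, 1, 0], "delta_rot": [0, 0, 0], "grip": 25},
    {"translation": [-0.19, 1, 0], "delta_rot": [0, 0, 0], "grip": 25},
    {"translation": [-0.19, 1, 0], "delta_rot": [0, 0, 0], "grip": 25},
    {"translation": [-0.19, 1, 0], "delta_rot": [0, 0, 0], "grip": 25},
    {"translation": [-0.19, 1, 0], "delta_rot": [0, 0, 0], "grip": 25},
    {"translation": [-0.19, 1, 0], "delta_rot": [0, 0, 0], "grip": 25},
    {"translation": [-0.19, 1, 0], "delta_rot": [0, 0, 0], "grip": 25},
    {"translation": [-0.19, 1, 0], "delta_rot": [0, 0, 0], "grip": 25},
    {"translation": [-0.19, 1, 0], "delta_rot": [0, 0, 0], "grip": 25},
    {"translation": [-0.19, 1, 0], "delta_rot": [0, 0, 0], "grip": 25},
    {"translation": [-0.19, 1, 0], "delta_rot": [0, 0, 0], "grip": 25},
    {"translation": [-0.19, 1, 0], "delta_rot": [0, 0, 0], "grip": 25}
  ]
}}

```text
clock: 9.2
tool_pos: [0.3856, -0.1908, 0.0944]
orientation: [0.001, 1.0, -0.0, 0.001]
force: [0.5, 0.6, -2.6]
width: 0.403
gripper_force: 40.3
```

>>> {"method": "step_arm", "body": {
  "deltas": [
    {"translation": [-0.19, 1, 0], "delta_rot": [0, 0, 0], "grip": 25},
    {"translation": [-0.19, 1, 0], "delta_rot": [0, 0, 0], "grip": 25},
    {"translation": [-0.19, 0.65, 0], "delta_rot": [0, 0, 0], "grip": 25},
    {"translation": [0, 0, 0], "delta_rot": [0, 0, 0], "grip": 25},
    {"translation": [0, 0, 0], "delta_rot": [0, 0, 0], "grip": 25}
  ]
}}

```text
clock: 9.82
tool_pos: [0.3686, -0.2685, 0.0936]
orientation: [-0.0, 1.0, 0.0, 0.0]
force: [-0.2, 1.3, -2.1]
width: 0.41
gripper_force: 40.4
```

Run:
```python
from h import *
i=camera_info("wrist");o=get_obs();a=camera("wrist");print(o["tool_pos"],o["width"]);cv2.imwrite("pics/w3.png",a)
np.savez("w3.npz",K=i["camera_matrix"],T=i["T"])
```

```text
[ 0.36857207 -0.26852225  0.09364821] 0.4102859796626289
```

View pics/w3.png

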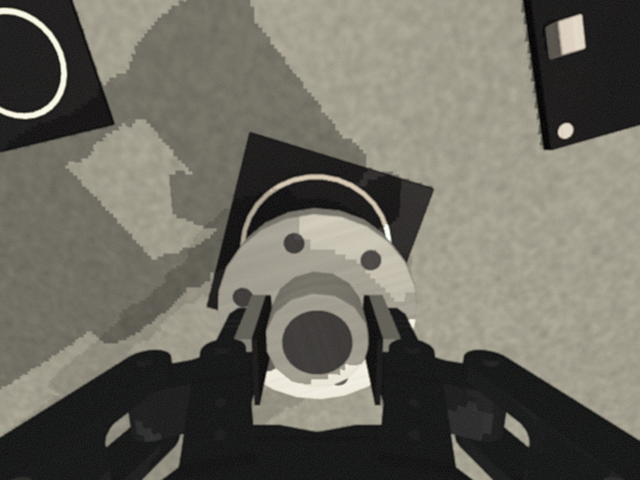

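>>> {"method": "step_arm", "body": {
  "deltas": [
    {"translation": [0.03, 0, 0.8], "delta_rot": [0, 0, 0], "grip": 25},
    {"translation": [0, 0, 0.8], "delta_rot": [0, 0, 0], "grip": 25},
    {"translation": [0, 0, 0.5], "delta_rot": [0, 0, 0], "grip": 25},
    {"translation": [0, 0, 0.15], "delta_rot": [0, 0, 0], "grip": 25},
    {"translation": [0, 0, 0.07], "delta_rot": [0, 0, 0], "grip": 25},
    {"translation": [0, 0, 0], "delta_rot": [0, 0, 0], "grip": 25}
  ]
}}

```text
clock: 10.62
tool_pos: [0.3697, -0.2694, 0.0243]
orientation: [0.0, 1.0, 0.0, 0.0]
force: [0.4, 0.2, -2.4]
width: 0.404
gripper_force: 40.4
```

>>> {"method": "step_arm", "body": {
  "deltas": [
    {"translation": [0, 0, 0.03], "delta_rot": [0, 0, 0], "grip": 25},
    {"translation": [0, 0, 0.02], "delta_rot": [0, 0, 0], "grip": 25},
    {"translation": [0, 0, 0], "delta_rot": [0, 0, 0], "grip": 25}
  ]
}}

```text
clock: 11.0
tool_pos: [0.3697, -0.2695, 0.023]
orientation: [0.0, 1.0, -0.0, 0.0]
force: [-1.7, 1.3, 5.7]
width: 0.407
gripper_force: 41.1
```

>>> {"method": "step_arm", "body": {
  "deltas": [
    {"translation": [0, 0, 0], "delta_rot": [0, 0, 0], "grip": 45},
    {"translation": [0, 0, 0], "delta_rot": [0, 0, 0], "grip": 60},
    {"translation": [0, 0, -0.4], "delta_rot": [0, 0, 0], "grip": 60},
    {"translation": [0, 0, -1], "delta_rot": [0, 0, 0], "grip": 60},
    {"translation": [0, 0, -1], "delta_rot": [0, 0, 0], "grip": 60},
    {"translation": [0, -0.45, -1], "delta_rot": [0, 0, 0], "grip": 60},
    {"translation": [0.25, -1, -1], "delta_rot": [0, 0, 0], "grip": 60},
    {"translation": [0.25, -1, -1], "delta_rot": [0, 0, 0], "grip": 60},
    {"translation": [0.25, -1, -0.5], "delta_rot": [0, 0, 0], "grip": 60},
    {"translation": [0.25, -1, 0], "delta_rot": [0, 0, 0], "grip": 60},
    {"translation": [0.25, -1, 0], "delta_rot": [0, 0, 0], "grip": 60},
    {"translation": [0.25, -1, 0], "delta_rot": [0, 0, 0], "grip": 60}
  ]
}}

```text
clock: 12.5
tool_pos: [0.4146, -0.0746, 0.2001]
orientation: [0.0, 1.0, -0.0, 0.001]
force: [-0.2, -0.1, 0.7]
width: 0.704
gripper_force: 0.0
```

>>> {"method": "step_arm", "body": {
  "deltas": [
    {"translation": [0.25, -1, 0], "delta_rot": [0, 0, 0], "grip": 65},
    {"translation": [0.25, -1, 0], "delta_rot": [0, 0, 0], "grip": 65},
    {"translation": [0.25, -1, 0], "delta_rot": [0, 0, 0], "grip": 65},
    {"translation": [0.25, -1, 0], "delta_rot": [0, 0, 0], "grip": 65},
    {"translation": [0.25, -1, 0], "delta_rot": [0, 0, 0], "grip": 65},
    {"translation": [0.18, -1, 0], "delta_rot": [0, 0, 0], "grip": 65},
    {"translation": [0, 0, 0], "delta_rot": [0, 0, 0], "grip": 65},
    {"translation": [0, 0, 0], "delta_rot": [0, 0, 0], "grip": 65}
  ]
}}

```text
clock: 13.5
tool_pos: [0.4572, 0.104, 0.1996]
orientation: [0.0, 1.0, 0.0, 0.0]
force: [-0.8, -0.9, 0.5]
width: 0.764
gripper_force: 0.0
```

Run:
```python
from h import *
i=camera_info("wrist");o=get_obs();a=camera("wrist");print(o["tool_pos"],o["width"]);cv2.imwrite("pics/w4.png",a)
np.savez("w4.npz",K=i["camera_matrix"],T=i["T"])
t=camera("top");cv2.imwrite("pics/top1.png",t)
cv2.imwrite("pics/both.png",np.vstack([cv2.resize(a[50:350],(800,375)),cv2.resize(t[255:345,340:532],None,fx=800/192*.55,fy=800/192*.55,interpolation=2)[:,:440].copy() if 0 else cv2.copyMakeBorder(cv2.resize(t[260:350,350:480],None,fx=2.5,fy=2.5,interpolation=2),0,0,0,800-325,cv2.BORDER_CONSTANT)]))
```

```text
[0.45718236 0.10399714 0.19957953] 0.7636362622898963
```

View pics/both.png

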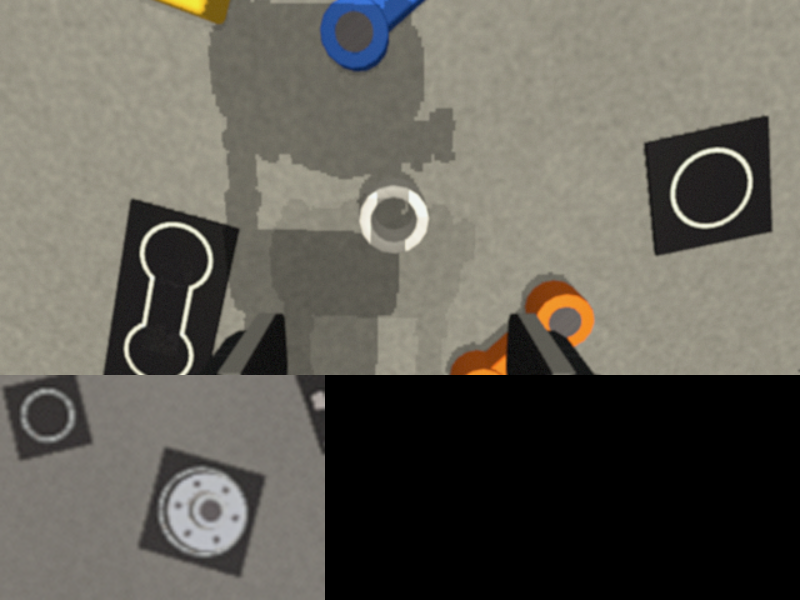

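The top view shows the flange concentric in its circle, at crop (204,511). The bushing ring sits at wrist pixel (315,224), the orange link eye at (453,306), and the link pad's eye circle at (141,254).

Run:
```python
from h import *
z=np.load("w4.npz");i=dict(camera_matrix=z["K"],T=z["T"])
print('bush',1000*p2w("",[(315.2,224.6)],.036,i),'orange',1000*p2w("",[(452.8,306)],.03,i),'small',1000*p2w("",[(711/1.25,188/1.25+50)],.004,i),'eyes',1000*p2w("",[(176/1.25,258/1.25+50),(159/1.25,355/1.25+50)],.004,i))
```

```text
bush [[458.34996211 105.32773952]] orange [[387.95219034  -9.48355132]] small [[ 472.69509528 -107.89725976]] eyes [[422.89059278 257.73255714]
 [348.24502062 278.67828011]]
```

>>> {"method": "step_arm", "body": {
  "deltas": [
    {"translation": [0.03, -0.03, 1], "delta_rot": [0, 0, 0], "grip": 70},
    {"translation": [0, 0, 1], "delta_rot": [0, 0, 0], "grip": 70},
    {"translation": [0, 0, 1], "delta_rot": [0, 0, 0], "grip": 70},
    {"translation": [0, 0, 1], "delta_rot": [0, 0, 0], "grip": 70},
    {"translation": [0, 0, 1], "delta_rot": [0, 0, 0], "grip": 70},
    {"translation": [0, 0, 0.8], "delta_rot": [0, 0, 0], "grip": 70},
    {"translation": [0, 0, 0.5], "delta_rot": [0, 0, 0], "grip": 65},
    {"translation": [0, 0, 0], "delta_rot": [0, 0, 0], "grip": 50},
    {"translation": [0, 0, 0], "delta_rot": [0, 0, 0], "grip": 35},
    {"translation": [0, 0, 0], "delta_rot": [0, 0, 0], "grip": 35},
    {"translation": [0, 0, 0], "delta_rot": [0, 0, 0], "grip": 35}
  ],
  "grip_force": 30
}}

```text
clock: 14.98
tool_pos: [0.4586, 0.1054, 0.0107]
orientation: [0.0, 1.0, 0.0, 0.001]
force: [-0.6, -0.2, -1.1]
width: 0.506
gripper_force: 30.6
```

>>> {"method": "step_arm", "body": {
  "deltas": [
    {"translation": [0, 0, -0.5], "delta_rot": [0, 0, 0], "grip": 35},
    {"translation": [0, 0, -1], "delta_rot": [0, 0, 0], "grip": 35},
    {"translation": [0, 0.3, -0.5], "delta_rot": [0, 0, 0], "grip": 35},
    {"translation": [0.07, 1, 0], "delta_rot": [0, 0, 0], "grip": 35},
    {"translation": [0.07, 1, 0], "delta_rot": [0, 0, 0], "grip": 35},
    {"translation": [0.07, 1, 0], "delta_rot": [0, 0, 0], "grip": 35},
    {"translation": [0.07, 1, 0], "delta_rot": [0, 0, 0], "grip": 35},
    {"translation": [0.07, 1, 0], "delta_rot": [0, 0, 0], "grip": 35},
    {"translation": [0.07, 1, 0], "delta_rot": [0, 0, 0], "grip": 35},
    {"translation": [0.05, 0.83, 0], "delta_rot": [0, 0, 0], "grip": 35},
    {"translation": [0, 0, 0], "delta_rot": [0, 0, 0], "grip": 35}
  ]
}}

```text
clock: 16.35
tool_pos: [0.4724, -0.1104, 0.0708]
orientation: [0.0, 1.0, -0.001, 0.0]
force: [0.6, 0.8, -1.1]
width: 0.506
gripper_force: 30.9
```

>>> {"method": "step_arm", "body": {
  "deltas": [
    {"translation": [0, 0, 0.6], "delta_rot": [0, 0, 0], "grip": 35},
    {"translation": [0, 0, 0.7], "delta_rot": [0, 0, 0], "grip": 35},
    {"translation": [0, 0, 0.4], "delta_rot": [0, 0, 0], "grip": 35},
    {"translation": [0, 0, 0.1], "delta_rot": [0, 0, 0], "grip": 35},
    {"translation": [0, 0, 0.04], "delta_rot": [0, 0, 0], "grip": 35},
    {"translation": [0, 0, 0.03], "delta_rot": [0, 0, 0], "grip": 35},
    {"translation": [0, 0, 0], "delta_rot": [0, 0, 0], "grip": 35}
  ]
}}

```text
clock: 17.23
tool_pos: [0.4729, -0.1088, 0.0147]
orientation: [0.0, 1.0, -0.0, 0.001]
force: [0.1, 0.1, 0.1]
width: 0.503
gripper_force: 30.9
```

>>> {"method": "step_arm", "body": {
  "deltas": [
    {"translation": [0, 0, 0.02], "delta_rot": [0, 0, 0], "grip": 35},
    {"translation": [0, 0, 0], "delta_rot": [0, 0, 0], "grip": 55},
    {"translation": [0, 0, 0], "delta_rot": [0, 0, 0], "grip": 60},
    {"translation": [0, 0, -0.4], "delta_rot": [0, 0, 0], "grip": 60},
    {"translation": [0, 0, -1], "delta_rot": [0, 0, 0], "grip": 60},
    {"translation": [0, 0, -1], "delta_rot": [0, 0, 0], "grip": 60},
    {"translation": [0.28, -0.35, -1], "delta_rot": [0, 0, 0], "grip": 60},
    {"translation": [1, -0.5, -1], "delta_rot": [0, 0, 0], "grip": 60},
    {"translation": [1, -0.5, -1], "delta_rot": [0, 0, 0], "grip": 60},
    {"translation": [1, -0.5, -0.8], "delta_rot": [0, 0, 0], "grip": 60},
    {"translation": [1, -0.5, 0], "delta_rot": [0, 0, 0], "grip": 60},
    {"translation": [1, -0.5, 0], "delta_rot": [0, 0, 0], "grip": 60}
  ]
}}

```text
clock: 18.73
tool_pos: [0.6318, -0.0225, 0.2009]
orientation: [0.0, 1.0, 0.0, 0.001]
force: [0.4, 0.2, 0.0]
width: 0.704
gripper_force: 0.0
```

>>> {"method": "step_arm", "body": {
  "deltas": [
    {"translation": [1, -0.5, 0], "delta_rot": [0, 0, 0], "grip": 60},
    {"translation": [0, 0, 0], "delta_rot": [0, 0, -0.725], "grip": 60},
    {"translation": [0, 0, 0], "delta_rot": [0, 0, -0.725], "grip": 60},
    {"translation": [0, 0, 0], "delta_rot": [0, 0, 0], "grip": 60},
    {"translation": [0, 0, 0], "delta_rot": [0, 0, 0], "grip": 60}
  ]
}}

```text
clock: 19.35
tool_pos: [0.6606, -0.0081, 0.1999]
orientation: [0.0, 0.992, 0.125, 0.0]
force: [-0.4, 0.1, -1.0]
width: 0.706
gripper_force: 0.0
```

Run:
```python
from h import *
i=camera_info("wrist");o=get_obs();a=camera("wrist");print(o["tool_pos"],o["orientation"]);cv2.imwrite("pics/w5.png",a)
np.savez("w5.npz",K=i["camera_matrix"],T=i["T"])
t=camera("top")
cv2.imwrite("pics/both2.png",np.vstack([cv2.resize(a[50:350],(800,375)),cv2.copyMakeBorder(cv2.resize(t[250:340,340:470],None,fx=2.5,fy=2.5,interpolation=2),0,0,0,800-325,cv2.BORDER_CONSTANT)]))
```

```text
[ 0.66059442 -0.0080756   0.19993028] [4.75722015e-05 9.92137608e-01 1.25151687e-01 1.43683835e-04]
```

View pics/both2.png

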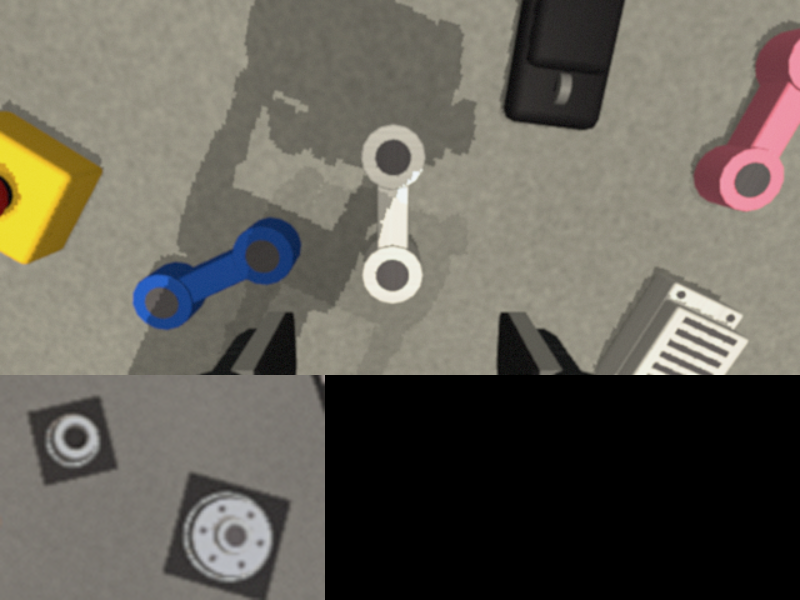

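Run:
```python
from h import *
z=np.load("w5.npz");i=dict(camera_matrix=z["K"],T=z["T"])
e=1000*p2w("",[(393/1.25,157/1.25+50),(392/1.25,275/1.25+50)],.03,i);d=e[0]-e[1]
print(e,e.mean(0),np.linalg.norm(d),np.degrees(np.arctan2(d[1],d[0])))
o=get_obs();v=np.r_[e.mean(0)/1000-o["tool_pos"][:2],0];q=o["orientation"]
print(R.from_quat([*q[1:],q[0]]).inv().apply(v)/.03)
```

```text
[[697.04162363   3.35502238]
 [623.2292088  -14.8979559 ]] [660.13541622  -5.77146676] 76.03580603135373 13.88994399954452
[ 4.75637734e-03 -7.93830970e-02 -4.29330714e-06]
```

>>> {"method": "step_arm", "body": {
  "deltas": [
    {"translation": [0, -0.04, 1], "delta_rot": [0, 0, 0], "grip": 50},
    {"translation": [0, 0, 1], "delta_rot": [0, 0, 0], "grip": 50},
    {"translation": [0, 0, 1], "delta_rot": [0, 0, 0], "grip": 50},
    {"translation": [0, 0, 1], "delta_rot": [0, 0, 0], "grip": 50},
    {"translation": [0, 0, 1], "delta_rot": [0, 0, 0], "grip": 50},
    {"translation": [0, 0, 0.8], "delta_rot": [0, 0, 0], "grip": 50},
    {"translation": [0, 0, 0.5], "delta_rot": [0, 0, 0], "grip": 50},
    {"translation": [0, 0, 0], "delta_rot": [0, 0, 0], "grip": 35},
    {"translation": [0, 0, 0], "delta_rot": [0, 0, 0], "grip": 10},
    {"translation": [0, 0, 0], "delta_rot": [0, 0, 0], "grip": 10},
    {"translation": [0, 0, 0], "delta_rot": [0, 0, 0], "grip": 10},
    {"translation": [0, 0, 0], "delta_rot": [0, 0, 0], "grip": 10}
  ],
  "grip_force": 40
}}

```text
clock: 20.95
tool_pos: [0.6613, -0.0071, 0.0118]
orientation: [0.0, 0.992, 0.126, 0.001]
force: [-0.7, -1.2, 5.6]
width: 0.219
gripper_force: 43.1
```

>>> {"method": "step_arm", "body": {
  "deltas": [
    {"translation": [0, 0, -0.5], "delta_rot": [0, 0, 0], "grip": 10},
    {"translation": [0, 0, -1], "delta_rot": [0, 0, 0], "grip": 10},
    {"translation": [0, 0, -1], "delta_rot": [0, 0, 0.725], "grip": 10},
    {"translation": [0, 0, -0.5], "delta_rot": [0, 0, 0.725], "grip": 10},
    {"translation": [-1, -1, 0], "delta_rot": [0, 0, 0], "grip": 10},
    {"translation": [-1, -1, 0], "delta_rot": [0, 0, 0], "grip": 10},
    {"translation": [-1, -1, 0], "delta_rot": [0, 0, 0], "grip": 10},
    {"translation": [-1, -1, 0], "delta_rot": [0, 0, 0], "grip": 10},
    {"translation": [-1, -1, 0], "delta_rot": [0, 0, 0], "grip": 10},
    {"translation": [-1, -1, 0], "delta_rot": [0, 0, 0], "grip": 10},
    {"translation": [-1, -1, 0], "delta_rot": [0, 0, 0], "grip": 10},
    {"translation": [-1, -1, 0], "delta_rot": [0, 0, 0], "grip": 10}
  ]
}}

```text
clock: 22.45
tool_pos: [0.4189, 0.2339, 0.1007]
orientation: [-0.0, 1.0, -0.0, -0.0]
force: [0.9, 0.3, -2.1]
width: 0.226
gripper_force: 42.2
```

>>> {"method": "step_arm", "body": {
  "deltas": [
    {"translation": [-1, -1, 0], "delta_rot": [0, 0, 0], "grip": 10},
    {"translation": [-0.18, -0.13, 0], "delta_rot": [0, 0, 0], "grip": 10},
    {"translation": [0, 0, 0], "delta_rot": [0, 0, 0.8], "grip": 10},
    {"translation": [0, 0, 0], "delta_rot": [0, 0, 0.8], "grip": 10},
    {"translation": [0, 0, 0], "delta_rot": [0, 0, 0], "grip": 10},
    {"translation": [0, 0, 0], "delta_rot": [0, 0, 0], "grip": 10}
  ]
}}

```text
clock: 23.2
tool_pos: [0.3852, 0.2667, 0.1006]
orientation: [0.0, 0.99, -0.138, 0.0]
force: [0.0, 0.1, -1.9]
width: 0.228
gripper_force: 42.2
```

Run:
```python
from h import *
i=camera_info("wrist");o=get_obs();a=camera("wrist");print(o["tool_pos"],o["orientation"],o["width"]);cv2.imwrite("pics/w6.png",a)
np.savez("w6.npz",K=i["camera_matrix"],T=i["T"])
```

```text
[0.38524269 0.26667651 0.10059983] [ 5.10442335e-05  9.90388523e-01 -1.38313291e-01  6.45961342e-05] 0.2275529003690932
```

View pics/w6.png

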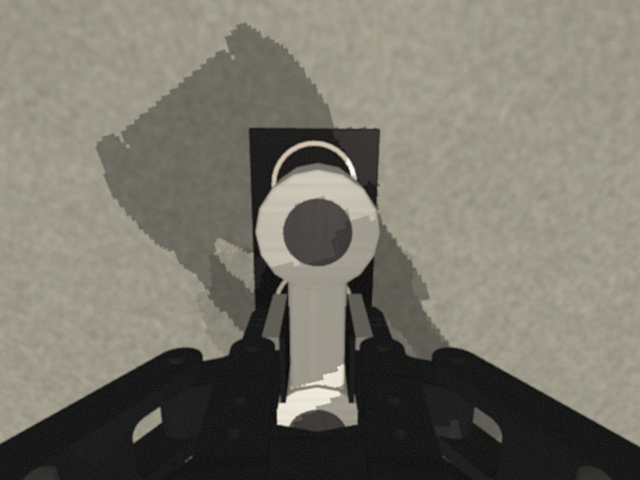

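Run:
```python
from h import *
z=np.load("w6.npz");i=dict(camera_matrix=z["K"],T=z["T"]);o=get_obs();q=o["orientation"];r=R.from_quat([*q[1:],q[0]])
for n,pt,h in(("outline end (want 63,0)",(314,142),.004),("pad edge (want 70)",(314.5,129),.004),("link eye top (want 38,0)",(318,231),.0102+.0905+.0175)):
    w=p2w("",[pt],h,i)[0];print(n,1000*r.inv().apply(np.r_[w-o["tool_pos"][:2],0]))
```

```text
outline end (want 63,0) [ 6.37986877e+01 -1.82283749e+00  4.84851302e-03]
pad edge (want 70) [ 7.09511923e+01 -1.54019725e+00  5.40454183e-03]
link eye top (want 38,0) [3.78139202e+01 2.96641356e-01 2.90897754e-03]
```

>>> {"method": "step_arm", "body": {
  "deltas": [
    {"translation": [0.03, -0.04, 0.6], "delta_rot": [0, 0, 0], "grip": 10},
    {"translation": [0, 0, 0.8], "delta_rot": [0, 0, 0], "grip": 10},
    {"translation": [0, 0, 0.8], "delta_rot": [0, 0, 0], "grip": 10},
    {"translation": [0, 0, 0.4], "delta_rot": [0, 0, 0], "grip": 10},
    {"translation": [0, 0, 0.15], "delta_rot": [0, 0, 0], "grip": 10},
    {"translation": [0, 0, 0.04], "delta_rot": [0, 0, 0], "grip": 10},
    {"translation": [0, 0, 0], "delta_rot": [0, 0, 0], "grip": 10}
  ]
}}

```text
clock: 24.12
tool_pos: [0.3868, 0.2682, 0.0175]
orientation: [-0.0, 0.99, -0.139, 0.001]
force: [0.4, -0.6, -2.1]
width: 0.22
gripper_force: 42.2
```

>>> {"method": "step_arm", "body": {
  "deltas": [
    {"translation": [0, 0, 0.03], "delta_rot": [0, 0, 0], "grip": 10},
    {"translation": [0, 0, 0.03], "delta_rot": [0, 0, 0], "grip": 10},
    {"translation": [0, 0, 0], "delta_rot": [0, 0, 0], "grip": 10}
  ]
}}

```text
clock: 24.5
tool_pos: [0.3865, 0.2681, 0.0158]
orientation: [-0.0, 0.99, -0.139, 0.0]
force: [-2.5, -2.2, 6.0]
width: 0.222
gripper_force: 43.2
```

>>> {"method": "step_arm", "body": {
  "deltas": [
    {"translation": [0, 0, 0], "delta_rot": [0, 0, 0], "grip": 30},
    {"translation": [0, 0, 0], "delta_rot": [0, 0, 0], "grip": 45},
    {"translation": [0, 0, -0.4], "delta_rot": [0, 0, 0], "grip": 45},
    {"translation": [0, 0, -1], "delta_rot": [0, 0, 0], "grip": 45},
    {"translation": [0, 0, -1], "delta_rot": [0, 0, 0], "grip": 60},
    {"translation": [0, 0, -1], "delta_rot": [0, 0, -0.8], "grip": 70},
    {"translation": [0, 0, -1], "delta_rot": [0, 0, -0.8], "grip": 85},
    {"translation": [0, 0.37, -1], "delta_rot": [0, 0, 0], "grip": 85},
    {"translation": [0.48, 1, -0.74], "delta_rot": [0, 0, 0], "grip": 85},
    {"translation": [0.48, 1, 0], "delta_rot": [0, 0, 0], "grip": 85},
    {"translation": [0.48, 1, 0], "delta_rot": [0, 0, 0], "grip": 85},
    {"translation": [0.48, 1, 0], "delta_rot": [0, 0, 0], "grip": 85}
  ]
}}

```text
clock: 26.0
tool_pos: [0.4442, 0.1359, 0.2002]
orientation: [-0.0, 1.0, 0.0, 0.001]
force: [0.4, 0.1, 0.5]
width: 1.0
gripper_force: 0.0
```

>>> {"method": "step_arm", "body": {
  "deltas": [
    {"translation": [0.48, 1, 0], "delta_rot": [0, 0, 0], "grip": 85},
    {"translation": [0.48, 1, 0], "delta_rot": [0, 0, 0], "grip": 85},
    {"translation": [0.48, 1, 0], "delta_rot": [0, 0, 0], "grip": 85},
    {"translation": [0.48, 1, 0], "delta_rot": [0, 0, 0], "grip": 85},
    {"translation": [0.48, 1, 0], "delta_rot": [0, 0, 0], "grip": 85},
    {"translation": [0.48, 1, 0], "delta_rot": [0, 0, 0], "grip": 85},
    {"translation": [0.48, 1, 0], "delta_rot": [0, 0, 0], "grip": 85},
    {"translation": [0.48, 1, 0], "delta_rot": [0, 0, 0], "grip": 85},
    {"translation": [0.48, 1, 0], "delta_rot": [0, 0, 0], "grip": 85},
    {"translation": [0.48, 1, 0], "delta_rot": [0, 0, 0], "grip": 85},
    {"translation": [0.44, 1, 0], "delta_rot": [0, 0, 0], "grip": 85},
    {"translation": [0.44, 1, 0], "delta_rot": [0, 0, 0], "grip": 85}
  ]
}}

```text
clock: 27.5
tool_pos: [0.6145, -0.2242, 0.2001]
orientation: [0.0, 1.0, -0.0, 0.0]
force: [-0.5, -0.3, 1.0]
width: 0.997
gripper_force: 0.0
```

>>> {"method": "step_arm", "body": {
  "deltas": [
    {"translation": [0, 0, 0], "delta_rot": [0, 0, 0.5], "grip": 85},
    {"translation": [0, 0, 0], "delta_rot": [0, 0, 0.5], "grip": 85},
    {"translation": [0, 0, 0], "delta_rot": [0, 0, 0], "grip": 85},
    {"translation": [0, 0, 0], "delta_rot": [0, 0, 0], "grip": 85}
  ]
}}

```text
clock: 28.0
tool_pos: [0.6142, -0.2231, 0.1997]
orientation: [0.0, 0.996, -0.086, 0.0]
force: [-0.1, 0.1, 0.3]
width: 0.994
gripper_force: 0.0
```

Run:
```python
from h import *
i=camera_info("wrist");o=get_obs();a=camera("wrist");print(o["tool_pos"],o["orientation"]);cv2.imwrite("pics/w7.png",a)
np.savez("w7.npz",K=i["camera_matrix"],T=i["T"])
t=camera("top")
cv2.imwrite("pics/both3.png",np.vstack([cv2.resize(a[50:350],(800,375)),cv2.copyMakeBorder(cv2.resize(t[270:350,190:290],None,fx=2.8,fy=2.8,interpolation=2),0,0,0,800-280,cv2.BORDER_CONSTANT)]))
```

```text
[ 0.61418749 -0.22308099  0.19967627] [ 8.94732880e-05  9.96262381e-01 -8.63783290e-02  2.11876184e-04]
```

View pics/both3.png

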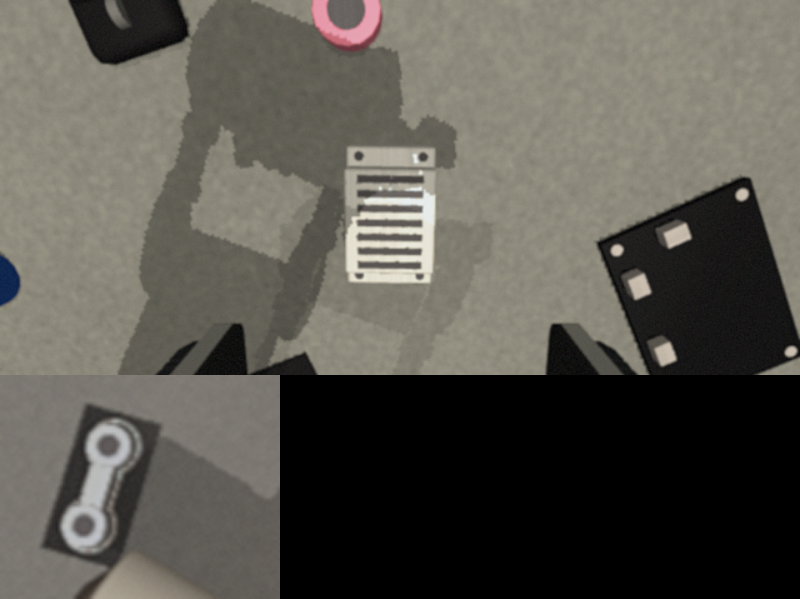

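The link sits inside its bone outline, at top crop (97,487). The housing is lined up with the tool: its far end spans crop (347..435,149) and its near end is at row 283.

Run:
```python
from h import *
z=np.load("w7.npz");i=dict(camera_matrix=z["K"],T=z["T"]);o=get_obs();q=o["orientation"];r=R.from_quat([*q[1:],q[0]])
def loc(u,v,h):
    w=p2w("",[(u/1.25,v/1.25+50)],h,i)[0];return np.round(1000*r.inv().apply(np.r_[w-o["tool_pos"][:2],0])[:2],1),np.round(w*1000,1)
for t in((347,149,.024),(436,149,.024),(348,283,.024),(430,283,.024),(346,168,.04),(435,168,.04),(349,272,.04),(433,272,.04)):print(t,loc(*t))
for t in((599,242),(748,179)):print('plate',loc(*t,.008))
```

```text
(347, 149, 0.024) (array([ 42.4, -30.7]), array([ 661.2, -200.2]))
(436, 149, 0.024) (array([42.5, 24.6]), array([ 651.8, -254.6]))
(348, 283, 0.024) (array([-45.6, -32.1]), array([ 574.8, -183.6]))
(430, 283, 0.024) (array([-45.4,  22.6]), array([ 565.5, -237.5]))
(346, 168, 0.04) (array([ 32.5, -30. ]), array([ 651.3, -199.1]))
(435, 168, 0.04) (array([32.6, 23. ]), array([ 642.3, -251.3]))
(349, 272, 0.04) (array([-32.6, -29.7]), array([ 587.1, -188.2]))
(433, 272, 0.04) (array([-32.5,  23.2]), array([ 578.1, -240.3]))
plate (array([-21.1, 138.8]), array([ 569.4, -356.2]))
plate (array([ 22.2, 232.8]), array([ 595.8, -456.2]))
```

>>> {"method": "step_arm", "body": {
  "deltas": [
    {"translation": [-0.02, -0.05, 1], "delta_rot": [0, 0, 0], "grip": 85},
    {"translation": [0, 0, 1], "delta_rot": [0, 0, 0], "grip": 85},
    {"translation": [0, 0, 1], "delta_rot": [0, 0, 0], "grip": 85},
    {"translation": [0, 0, 1], "delta_rot": [0, 0, 0], "grip": 85},
    {"translation": [0, 0, 1], "delta_rot": [0, 0, 0], "grip": 85},
    {"translation": [0, 0, 0.8], "delta_rot": [0, 0, 0], "grip": 85},
    {"translation": [0, 0, 0.45], "delta_rot": [0, 0, 0], "grip": 80},
    {"translation": [0, 0, 0], "delta_rot": [0, 0, 0], "grip": 65},
    {"translation": [0, 0, 0], "delta_rot": [0, 0, 0], "grip": 45},
    {"translation": [0, 0, 0], "delta_rot": [0, 0, 0], "grip": 45},
    {"translation": [0, 0, 0], "delta_rot": [0, 0, 0], "grip": 45},
    {"translation": [0, 0, 0], "delta_rot": [0, 0, 0], "grip": 45}
  ],
  "grip_force": 40
}}

```text
clock: 29.6
tool_pos: [0.6145, -0.222, 0.0128]
orientation: [0.0, 0.996, -0.087, 0.001]
force: [-0.2, 0.5, 3.5]
width: 0.648
gripper_force: 46.9
```

>>> {"method": "step_arm", "body": {
  "deltas": [
    {"translation": [0, 0, -0.5], "delta_rot": [0, 0, 0], "grip": 45},
    {"translation": [0, 0, -1], "delta_rot": [0, 0, 0], "grip": 45},
    {"translation": [0, 0, -0.5], "delta_rot": [0, 0, -0.5], "grip": 45},
    {"translation": [0, 0, 0], "delta_rot": [0, 0, -0.5], "grip": 45},
    {"translation": [-0.47, 0.83, 0], "delta_rot": [0, 0, 0], "grip": 45},
    {"translation": [-0.5, 1, 0], "delta_rot": [0, 0, 0], "grip": 45},
    {"translation": [-0.5, 1, 0], "delta_rot": [0, 0, 0], "grip": 45},
    {"translation": [-0.5, 1, 0], "delta_rot": [0, 0, 0], "grip": 45},
    {"translation": [-0.5, 1, 0], "delta_rot": [0, 0, 0], "grip": 45},
    {"translation": [-0.5, 1, 0], "delta_rot": [0, 0, 0], "grip": 45},
    {"translation": [-0.4, 1, 0], "delta_rot": [0, 0, 0], "grip": 45},
    {"translation": [0, 0, 0], "delta_rot": [0, 0, 0], "grip": 45}
  ]
}}

```text
clock: 31.1
tool_pos: [0.5113, -0.4286, 0.0719]
orientation: [0.0, 1.0, -0.002, -0.0]
force: [0.8, -0.0, -4.2]
width: 0.648
gripper_force: 46.0
```

>>> {"method": "step_arm", "body": {
  "deltas": [
    {"translation": [0, 0, 0], "delta_rot": [0, 0, -0.81], "grip": 45},
    {"translation": [0, 0, 0], "delta_rot": [0, 0, -0.8], "grip": 45},
    {"translation": [0, 0, 0], "delta_rot": [0, 0, 0], "grip": 45},
    {"translation": [0, 0, 0], "delta_rot": [0, 0, 0], "grip": 45}
  ]
}}

```text
clock: 31.6
tool_pos: [0.5128, -0.4258, 0.0716]
orientation: [-0.0, 0.99, 0.139, -0.0]
force: [0.7, -0.4, -3.9]
width: 0.647
gripper_force: 46.0
```

Run:
```python
from h import *
i=camera_info("wrist");o=get_obs();a=camera("wrist");print(o["tool_pos"],o["orientation"]);cv2.imwrite("pics/w8.png",a)
np.savez("w8.npz",K=i["camera_matrix"],T=i["T"])
cv2.imwrite("pics/s8.png",np.hstack([cv2.resize(a,(400,300)),cv2.resize(camera("scene")[330:420,65:195],(400,277))[:,:].repeat(1,0) if 0 else cv2.resize(camera("scene")[325:420,70:197],(400,300))]))
```

```text
[ 0.51281852 -0.42582844  0.07160298] [-2.76379150e-04  9.90265856e-01  1.39188523e-01 -1.18284390e-04]
```

View pics/w8.png

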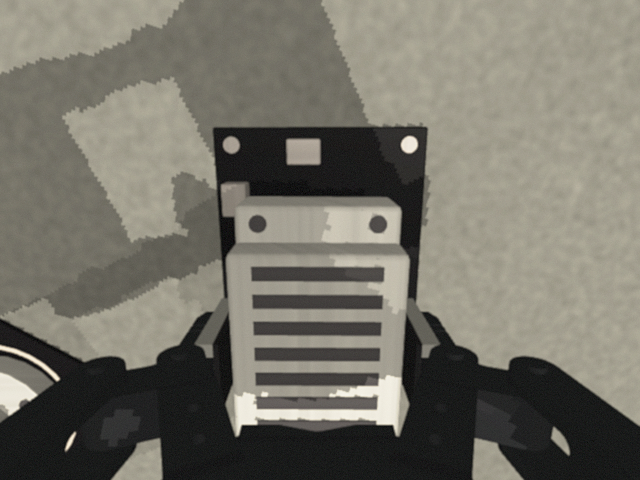

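Run:
```python
from h import *
z=np.load("w8.npz");i=dict(camera_matrix=z["K"],T=z["T"]);o=get_obs();q=o["orientation"];r=R.from_quat([*q[1:],q[0]])
for n,u,v,h in(("plate L",214,128,.008),("plate R",427,128,.008),("sidestop face",249,183,.02),("endstop face top",304,164,.02),("housing far L",237,207,.06+.024),("housing far R",400,207,.084)):
    w=p2w("",[(u,v)],h,i)[0];print(n,np.round(1000*r.inv().apply(np.r_[w-o["tool_pos"][:2],0])[:2],1))
```

```text
plate L [ 70.9 -50.8]
plate R [71.  53.5]
sidestop face [ 45.4 -32.8]
endstop face top [54.4 -6.5]
housing far L [ 44.7 -26.3]
housing far R [44.7 26.7]
```

>>> {"method": "step_arm", "body": {
  "deltas": [
    {"translation": [0, 0, 0.5], "delta_rot": [0, 0, 0], "grip": 45},
    {"translation": [0, 0, 0.7], "delta_rot": [0, 0, 0], "grip": 45},
    {"translation": [0, 0, 0.3], "delta_rot": [0, 0, 0], "grip": 45},
    {"translation": [0, 0, 0.1], "delta_rot": [0, 0, 0], "grip": 45},
    {"translation": [0, 0, 0.03], "delta_rot": [0, 0, 0], "grip": 45},
    {"translation": [0, 0, 0.03], "delta_rot": [0, 0, 0], "grip": 45},
    {"translation": [0, 0, 0], "delta_rot": [0, 0, 0], "grip": 45}
  ]
}}

```text
clock: 32.58
tool_pos: [0.513, -0.4268, 0.0225]
orientation: [0.0, 0.99, 0.14, 0.0]
force: [0.2, 0.9, -3.9]
width: 0.645
gripper_force: 45.9
```

>>> {"method": "step_arm", "body": {
  "deltas": [
    {"translation": [0, 0, 0.03], "delta_rot": [0, 0, 0], "grip": 45},
    {"translation": [0, 0, 0.02], "delta_rot": [0, 0, 0], "grip": 45},
    {"translation": [0, 0, 0], "delta_rot": [0, 0, 0], "grip": 45}
  ]
}}

```text
clock: 32.95
tool_pos: [0.5128, -0.4266, 0.0208]
orientation: [0.0, 0.99, 0.14, 0.0]
force: [-0.0, 1.6, -0.8]
width: 0.65
gripper_force: 46.2
```

>>> {"method": "step_arm", "body": {
  "deltas": [
    {"translation": [0, -0.05, 0.01], "delta_rot": [0, 0, 0], "grip": 45},
    {"translation": [0, -0.05, 0], "delta_rot": [0, 0, 0], "grip": 45},
    {"translation": [0, -0.05, 0], "delta_rot": [0, 0, 0], "grip": 45},
    {"translation": [0, 0, 0], "delta_rot": [0, 0, 0], "grip": 45}
  ]
}}

```text
clock: 33.45
tool_pos: [0.5119, -0.4227, 0.0208]
orientation: [0.001, 0.99, 0.14, 0.0]
force: [1.2, -2.1, 1.1]
width: 0.645
gripper_force: 46.5
```

>>> {"method": "step_arm", "body": {
  "deltas": [
    {"translation": [0, -0.03, 0], "delta_rot": [0, 0, 0], "grip": 45},
    {"translation": [0, 0, 0], "delta_rot": [0, 0, 0], "grip": 45}
  ]
}}

```text
clock: 33.7
tool_pos: [0.5117, -0.422, 0.0208]
orientation: [0.001, 0.99, 0.14, 0.0]
force: [1.0, -2.9, 2.7]
width: 0.645
gripper_force: 46.8
```

>>> {"method": "step_arm", "body": {
  "deltas": [
    {"translation": [0, -0.03, 0], "delta_rot": [0, 0, 0], "grip": 45},
    {"translation": [0, 0, 0], "delta_rot": [0, 0, 0], "grip": 45}
  ]
}}

```text
clock: 33.95
tool_pos: [0.5114, -0.4211, 0.0208]
orientation: [0.001, 0.99, 0.14, 0.0]
force: [0.6, -3.1, 5.2]
width: 0.645
gripper_force: 46.9
```

>>> {"method": "step_arm", "body": {
  "deltas": [
    {"translation": [0, -0.03, 0], "delta_rot": [0, 0, 0], "grip": 45},
    {"translation": [0, 0, 0], "delta_rot": [0, 0, 0], "grip": 45}
  ]
}}

```text
clock: 34.2
tool_pos: [0.5111, -0.4202, 0.0208]
orientation: [0.001, 0.99, 0.14, 0.0]
force: [0.7, -4.3, 5.4]
width: 0.646
gripper_force: 47.1
```

>>> {"method": "step_arm", "body": {
  "deltas": [
    {"translation": [0, -0.03, 0], "delta_rot": [0, 0, 0], "grip": 45},
    {"translation": [0, 0, 0], "delta_rot": [0, 0, 0], "grip": 45}
  ]
}}

```text
clock: 34.45
tool_pos: [0.511, -0.4197, 0.0208]
orientation: [0.001, 0.99, 0.14, 0.001]
force: [2.6, -5.6, 5.1]
width: 0.648
gripper_force: 47.0
```

>>> {"method": "step_arm", "body": {
  "deltas": [
    {"translation": [0, -0.03, 0], "delta_rot": [0, 0, 0], "grip": 45},
    {"translation": [0, 0, 0], "delta_rot": [0, 0, 0], "grip": 45}
  ]
}}

```text
clock: 34.7
tool_pos: [0.511, -0.4197, 0.0209]
orientation: [0.002, 0.99, 0.14, 0.001]
force: [3.3, -8.1, 2.6]
width: 0.649
gripper_force: 46.7
```

>>> {"method": "step_arm", "body": {
  "deltas": [
    {"translation": [0, -0.03, 0], "delta_rot": [0, 0, 0], "grip": 45},
    {"translation": [0, 0, 0], "delta_rot": [0, 0, 0], "grip": 45}
  ]
}}

```text
clock: 34.95
tool_pos: [0.511, -0.4196, 0.021]
orientation: [0.003, 0.99, 0.14, 0.001]
force: [3.3, -9.9, -0.1]
width: 0.646
gripper_force: 46.4
```

>>> {"method": "step_arm", "body": {
  "deltas": [
    {"translation": [0.06, 0.03, 0], "delta_rot": [0, 0, 0], "grip": 45},
    {"translation": [0.06, 0, 0.01], "delta_rot": [0, 0, 0], "grip": 45},
    {"translation": [0.06, 0, 0], "delta_rot": [0, 0, 0], "grip": 45},
    {"translation": [0.03, 0, 0], "delta_rot": [0, 0, 0], "grip": 45},
    {"translation": [0, 0, 0], "delta_rot": [0, 0, 0], "grip": 45}
  ]
}}

```text
clock: 35.58
tool_pos: [0.5146, -0.4186, 0.0209]
orientation: [0.002, 0.99, 0.14, -0.002]
force: [-6.9, -9.3, 8.5]
width: 0.651
gripper_force: 47.4
```

>>> {"method": "step_arm", "body": {
  "deltas": [
    {"translation": [0.03, 0, 0], "delta_rot": [0, 0, 0], "grip": 45},
    {"translation": [0, 0, 0], "delta_rot": [0, 0, 0], "grip": 45}
  ]
}}

```text
clock: 35.83
tool_pos: [0.5154, -0.4184, 0.0209]
orientation: [0.002, 0.99, 0.14, -0.002]
force: [-7.3, -8.3, 8.0]
width: 0.649
gripper_force: 47.4
```

>>> {"method": "step_arm", "body": {
  "deltas": [
    {"translation": [0.03, 0, 0], "delta_rot": [0, 0, 0], "grip": 45},
    {"translation": [0, 0, 0], "delta_rot": [0, 0, 0], "grip": 45}
  ]
}}

```text
clock: 36.08
tool_pos: [0.5163, -0.4181, 0.0208]
orientation: [0.002, 0.99, 0.14, -0.002]
force: [-6.7, -9.8, 8.6]
width: 0.648
gripper_force: 47.4
```

>>> {"method": "step_arm", "body": {
  "deltas": [
    {"translation": [0.03, 0, -0.01], "delta_rot": [0, 0, 0], "grip": 45},
    {"translation": [0, 0, 0], "delta_rot": [0, 0, 0], "grip": 45}
  ]
}}

```text
clock: 36.33
tool_pos: [0.5172, -0.4179, 0.0209]
orientation: [0.002, 0.99, 0.141, -0.002]
force: [-6.7, -8.6, 6.7]
width: 0.645
gripper_force: 47.1
```

>>> {"method": "step_arm", "body": {
  "deltas": [
    {"translation": [0.03, 0, 0], "delta_rot": [0, 0, 0], "grip": 45},
    {"translation": [0, 0, 0], "delta_rot": [0, 0, 0], "grip": 45}
  ]
}}

```text
clock: 36.58
tool_pos: [0.518, -0.4177, 0.0209]
orientation: [0.002, 0.99, 0.141, -0.002]
force: [-7.0, -9.6, 7.4]
width: 0.649
gripper_force: 47.1
```

>>> {"method": "step_arm", "body": {
  "deltas": [
    {"translation": [0.03, 0, 0], "delta_rot": [0, 0, 0], "grip": 45},
    {"translation": [0, 0, 0], "delta_rot": [0, 0, 0], "grip": 45}
  ]
}}

```text
clock: 36.83
tool_pos: [0.5189, -0.4174, 0.0209]
orientation: [0.002, 0.99, 0.141, -0.002]
force: [-6.8, -9.4, 5.7]
width: 0.646
gripper_force: 47.1
```

>>> {"method": "step_arm", "body": {
  "deltas": [
    {"translation": [0.03, 0, 0], "delta_rot": [0, 0, 0], "grip": 45},
    {"translation": [0, 0, 0], "delta_rot": [0, 0, 0], "grip": 45}
  ]
}}

```text
clock: 37.08
tool_pos: [0.5197, -0.4171, 0.0209]
orientation: [0.002, 0.99, 0.141, -0.002]
force: [-6.8, -9.3, 7.2]
width: 0.647
gripper_force: 47.1
```

>>> {"method": "step_arm", "body": {
  "deltas": [
    {"translation": [0.03, 0, 0], "delta_rot": [0, 0, 0], "grip": 45},
    {"translation": [0, 0, 0], "delta_rot": [0, 0, 0], "grip": 45}
  ]
}}

```text
clock: 37.33
tool_pos: [0.5199, -0.4171, 0.0209]
orientation: [0.002, 0.99, 0.141, -0.002]
force: [-8.7, -10.5, 8.1]
width: 0.646
gripper_force: 47.3
```

>>> {"method": "step_arm", "body": {
  "deltas": [
    {"translation": [0.03, 0, 0], "delta_rot": [0, 0, 0], "grip": 45},
    {"translation": [0, 0, 0], "delta_rot": [0, 0, 0], "grip": 45}
  ]
}}

```text
clock: 37.58
tool_pos: [0.52, -0.4171, 0.0209]
orientation: [0.001, 0.99, 0.141, -0.003]
force: [-13.2, -9.9, 8.8]
width: 0.648
gripper_force: 47.5
```

>>> {"method": "step_arm", "body": {
  "deltas": [
    {"translation": [-0.02, 0.02, 0], "delta_rot": [0, 0, 0], "grip": 45},
    {"translation": [0, 0, 0], "delta_rot": [0, 0, 0], "grip": 45},
    {"translation": [0, 0, 0], "delta_rot": [0, 0, 0], "grip": 58},
    {"translation": [0, 0, 0], "delta_rot": [0, 0, 0], "grip": 64},
    {"translation": [0, 0, 0], "delta_rot": [0, 0, 0], "grip": 68}
  ],
  "grip_force": 20
}}

```text
clock: 38.2
tool_pos: [0.5219, -0.413, 0.0186]
orientation: [-0.002, 0.99, 0.14, -0.001]
force: [-0.1, -1.1, -0.6]
width: 0.793
gripper_force: 0.0
```

>>> {"method": "step_arm", "body": {
  "deltas": [
    {"translation": [0, 0, -0.5], "delta_rot": [0, 0, 0], "grip": 68},
    {"translation": [0, 0, -1], "delta_rot": [0, 0, 0], "grip": 68},
    {"translation": [0, 0, -1], "delta_rot": [0, 0, 0], "grip": 68},
    {"translation": [-1, 0, -1], "delta_rot": [0, 0, 0], "grip": 68},
    {"translation": [-1, 0, -1], "delta_rot": [0, 0, 0], "grip": 68},
    {"translation": [0, 0, 0], "delta_rot": [0, 0, 0], "grip": 68},
    {"translation": [0, 0, 0], "delta_rot": [0, 0, 0], "grip": 68}
  ]
}}

```text
clock: 39.08
tool_pos: [0.4654, -0.4309, 0.1549]
orientation: [-0.0, 0.99, 0.14, 0.0]
force: [-0.4, 0.3, -0.1]
width: 0.797
gripper_force: 0.0
```

Run:
```python
from h import *
i=camera_info("wrist");o=get_obs();a=camera("wrist");print(o["tool_pos"],o["orientation"]);cv2.imwrite("pics/w9.png",a)
np.savez("w9.npz",K=i["camera_matrix"],T=i["T"])
t=camera("top");cv2.imwrite("pics/top9.png",t)
cv2.imwrite("pics/both9.png",np.vstack([cv2.resize(a[40:370,130:530],(727,600)),]))
```

```text
[ 0.46540063 -0.43087796  0.15489697] [-3.74428128e-04  9.90138358e-01  1.40092406e-01  9.73148457e-05]
```

View pics/both9.png

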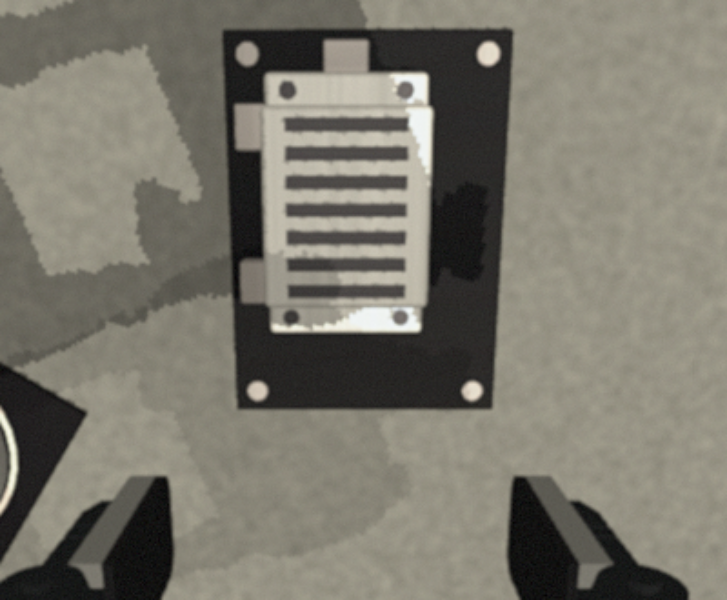

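Run:
```python
import cv2,numpy as np
t=cv2.imread("pics/top9.png")
f=lambda x,y,w,h:cv2.resize(t[y:y+h,x:x+w],None,fx=5,fy=5,interpolation=2)
a=np.hstack([f(195,275,60,70),f(345,250,50,70),])
b=np.hstack([f(400,280,60,50)[:, :300],cv2.resize(t[90:290,140:440],(375,250)),])
w=max(a.shape[1],b.shape[1]);p=lambda x:cv2.copyMakeBorder(x,0,0,0,w-x.shape[1],0)
cv2.imwrite("pics/fin.png",np.vstack([p(a),p(b)]))
from h import *
# expected: project link/pad model outlines in the top picture
i=camera_info("top")
print(np.round((w2p("top",[[.3868,.2682,.034]],i)[0]-[195,275])*5),'link top centre if at TCP')
```

```text
[140. 166.] link top centre if at TCP
```

View pics/fin.png

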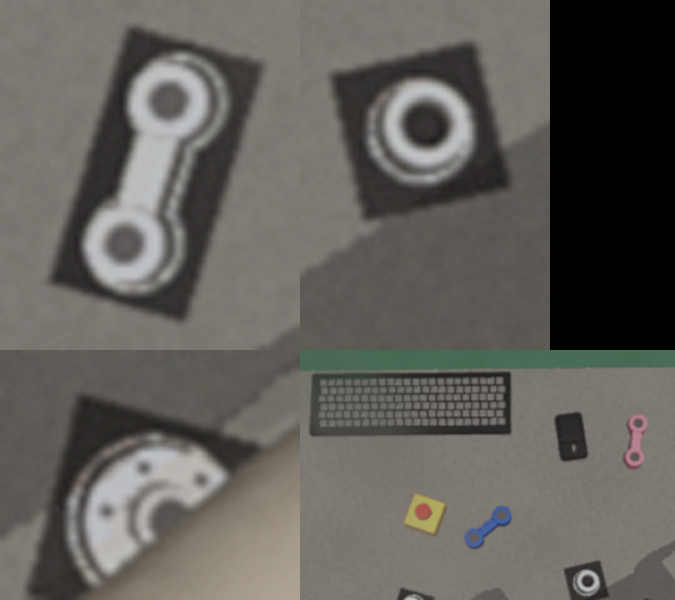

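Run:
```python
from h import *
i=camera_info("top");g=lambda u,v,x,y:(x+u/5-.4,y+v/5-.4)
w=lambda P,h:1000*p2w("top",P,h,i)
c=w([g(u,v,195,275) for u,v in((131,27),(262,65),(185,320),(52,283))],.004);e=w([g(170,101,195,275),g(126,243,195,275)],.034)
d=c[0]-c[3]+c[1]-c[2];f=e[0]-e[1]
print('link',e.mean(0),'pad',c.mean(0),'ang',np.degrees([np.arctan2(d[1],d[0]),np.arctan2(f[1],f[0])]),np.linalg.norm(f))
c=w([g(u-300,v,345,250) for u,v in((332,74),(474,42),(509,186),(364,219))],.004);print('small pad',c.mean(0),'bush',w([g(427-300,124,345,250)],.040))
```

```text
link [385.07596183 264.86525813] pad [386.11470049 264.68683259] ang [-16.11843564 -16.33338567] 75.44431740696504
small pad [ 470.97420245 -110.24726569] bush [[ 470.18373988 -111.55688527]]
```

The link and bushing are within about 1.5 mm of centre, the flange is concentric, and the housing is against its stops. The stop box and mouse haven't moved, so I'm handing in.

```bash
python3 -c "
from workcell import *
print(job_done())"
```

```text
the job is handed in; nothing more can be done
None
```

I handed the job in at about 39 s of robot time: flange, bushing and link are in their outlines, the link and bushing within about 1.5 mm of centre; the housing is flat on the datum plate against all three stops; the stop box and mouse were not touched.

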